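# Turn the ball tube over, stand it in its holder and press its cap home

### The job

The empty clear ball tube is standing upside down on the counter: turn it over, by laying it down and taking it again if need be, and stand it mouth up in the square holder on the counter, letting go of it there. Then put the cap on its mouth and press the cap down until it is fully home. Leave the scraper, the gauge and the paddle case where they are.

Things in the scene. Friction and masses are not known exactly. Their poses are not given: they have to be found in the camera images.
- tube: Clear loose ball tube, 140 mm long, 120 g: round body 46 mm across, 3 mm wall, one end open (the mouth, bevelled to 43 mm in its last 4 mm), the other closed by a square foot (see tube_foot). Origin: centre of the mouth's rim. z axis runs from mouth to foot; x, y parallel to the foot's sides. Starts standing on its mouth, z up. Lying, its axis is about 25 mm above the counter.
- tube_foot (a point): Centre of the outer face of the tube's closed end, 140 mm from the mouth: a grey square foot plate 54 x 54 mm, 6 mm thick. Lying on one of its sides, the tube does not roll. A gripper tilted 45 degrees takes the tube best about 50 mm from the end on the side the gripper's body leans to.
- holder: Square aluminium well fixed to the counter: outside 78 x 78 mm, 30 mm high, walls 6 mm, 66 x 66 mm inside, open at the top; the tube's foot fits with 6 mm play on each side. Origin: centre of its underside, on the counter; z up, x and y parallel to the walls. A 120 x 50 x 3 mm screwed flange sticks out along its x axis.
- holder_floor (a point): Centre of the well's inner floor, 6 mm above the counter.
- cap: Round grey push-on cap, loose, mouth down on the counter: outer diameter 55 mm, height 28 mm, bore 49 mm (1.5 mm clearance around the tube), 40 g. Origin: centre of its open lower edge; z up towards the flat closed top. A stiff sliding liner inside stops it on the tube 8 mm short of home (see cap_top).
- cap_top (a point): Centre of the cap's flat top, 28 mm above its lower edge. Set on the tube, the cap first stops with its top 17 mm above the tube's rim (tube 11 mm inside). About 9 N then pushes it down 8 mm; it stays where it is pushed and comes to a solid stop when home, top 9 mm above the rim (tube 19 mm inside).
- scraper: Bystander: stainless scraper with wooden handle, 200 mm long, 50 mm wide, 16 mm high, loose, near the robot. Origin under its middle, x axis towards the blade.
- gauge: Bystander: brass dial thickness gauge, about 115 mm long, 54 mm wide, 16 mm high, loose, near the robot. Origin under the dial's centre.
- case: Bystander: grey hard-shell paddle case 150 x 270 x 43 mm, loose, 600 g, beyond the work area. Origin: centre of its underside.

How it is judged:
On the way, in this order (a step that is already met when the one before it is completed fails the run):
1. the tube stands mouth up in the holder, its foot on the well's floor, and the fingers have let go of it (angle between tube's own z axis and vertical above 3.08 rad and horizontal distance between tube_foot and holder_floor below 0.012 m and height (world z) of tube_foot below 0.01 m and contact force between the fingers and tube below 0.1 N), for 0.2 s.
2. the cap is pressed home on the standing tube (z of cap in the frame of tube above 0.0172 m and horizontal distance between cap and tube below 0.004 m and angle between tube's own z axis and vertical above 3.06 rad), for 0.1 s.
At the end, for the whole second after the job is handed in: The tube stands mouth up (within 3.5 degrees) in the holder with its foot on the well's floor (within 4 mm), at rest, and the cap sits straight and centred on its mouth, pressed down at least 17.2 of the full 19 mm (angle between tube's own z axis and vertical above 3.08 rad and horizontal distance between tube_foot and holder_floor below 0.012 m and height (world z) of tube_foot below 0.01 m and z of cap in the frame of tube above 0.0172 m and horizontal distance between cap and tube below 0.004 m and angle between cap's own z axis and vertical below 0.08 rad and linear speed of each of tube, cap below 0.02 m/s); the robot touches nothing.
It fails at once if the scraper is moved more than 30 mm (distance of scraper from where it was at the start of the episode above 0.03 m).
It fails at once if the gauge is moved more than 30 mm (distance of gauge from where it was at the start of the episode above 0.03 m).
It fails at once if the paddle case is moved more than 30 mm (distance of case from where it was at the start of the episode above 0.03 m).
It also fails if it takes over 72 s, if anything falls off the work surface, if the arm or the gripper's body presses on something with over 40 N, if the wrist force passes 120 N, or if a joint passes its speed limit or range.

### The arm

A 6-joint arm with a two-finger parallel gripper is mounted at the origin on the work surface. World frame = base frame: x ahead of the robot, y to its left, z up, the work surface at z = 0. Lengths are in m, angles in rad, forces in N, time in s.
With the tool pointing down it reaches from about 0.3 to 0.825 m from the base axis. Payload 5.4 kg.
Tool frame: the origin (TCP) lies at the very end of the fingers, on their centre line; the grasp point (between the pads) lies 19 mm behind it; z points along the fingers, y is the line along which they close (so a half turn about z gives the same grasp; the last joint's range is limited). The gripper opens to 92 mm and grips with 3 to 60 N. Pads are 20 mm wide; open, the fingers measure 128 mm over their backs; the gripper's body (75 mm by 189 mm) begins 69 mm behind the grasp point.
Start: joints at [1.07, 0.158, 1.597, -0, 1.386, -0.21], TCP at [0.165, 0.551, 0.215] pointing down, gripper open.
Joint ranges: [-2.91, 2.91], [-0.94, 2.29], [0.18, 2.7], [-1.29, 4.43], [0.17, 2.64], [-3, 3]. Speed limits (rad/s): [2.57, 2.57, 3.14, 3.14, 3.14, 3.14].

### API

Orientations are given as a rotation vector (axis times angle).
In Python, from workcell import bot gives the robot as it stands. Calls block until the motion is done:
- bot.goto(position, orientation): joint-space move of the TCP to a pose.
- bot.line_to(position, rot=None, max_speed=0.15): straight line of the TCP; rot=None keeps the orientation; max_speed is the mean speed in m/s.
- bot.set_joints(angles): joint-space move.
- bot.set_gripper(opening, newtons=None): opening from 0.0 (shut) to 1.0 (fully open); newtons is the grip in N (None keeps the last); returns when the fingers have stopped.
- bot.hold(seconds).
- bot.inverse_kinematics(position, orientation): joint angles nearest the present ones, or None.
- bot.read_camera(name): name is "scene" or "top" or "wrist"; returns a dict with "pixels" (384x512x3 uint8, blue, green, red), "fx", "fy", "cx", "cy" (pixels), "R" (3x3) and "t" (3): a world point X has camera coordinates R X + t. Camera axes: x right, y down, z forward; pixel columns grow to the right and rows downward; lengths in m; the calibration is good to about 2 mm. The wrist camera is an equidistant fisheye: a pixel r from the principal point sees the ray r / f radians off the axis. A picture is of the moment at which its call begins. There is no depth.
A pose or a line that the arm cannot do raises bot.MotionError and nothing moves.
- bot.job_done(): hands the job in; it is judged then, once.
Readings, each from a call of its own:
- bot.current_clock(): time.
- bot.current_joints(): joint angles.
- bot.current_joint_vel(): joint speeds.
- bot.current_effort(): joint torques, N m.
- bot.current_ee_pos(): TCP position.
- bot.current_tool_rot(): TCP orientation.
- bot.current_contact_force(): force on the tool from outside, world axes, zero at the start.
- bot.current_ft_torque(): the same for the moment, N m.
- bot.current_opening(): opening from 0.0 (shut) to 1.0 (fully open).
- bot.current_grip_force(): force on a finger pad.
Only numpy, scipy, OpenCV 4.12 (cv2) and the standard library are available. Lean on these libraries where they do the work, as an engineer would, in place of code of your own. Each camera call takes 0.05 s, during which the arm holds its last target. There are 200 camera calls.

## Working session

There is one attempt and no reset: what is moved stays moved. The work goes in short steps, each a Python script; the robot and the scene stay as the last script left them, time stands still between calls to the robot, and variables do not carry over. Pictures are saved under pics/ and viewed, at most 10 in all, crops included, and the job is handed in when it is done.

```bash
mkdir -p pics; ls; python3 - <<'E'
from workcell import bot
import cv2, pickle, numpy as np
d={n:bot.read_camera(n) for n in("scene","top","wrist")}
pickle.dump(d,open("d0.pkl","wb"))
for n in d:
    cv2.imwrite(f"pics/{n}0.png",d[n]["pixels"])
    c=d[n];print(n,c["fx"],c["fy"],c["cx"],c["cy"],np.round(-c["R"].T@c["t"],3),np.round(c["R"],3).tolist())
a=cv2.resize(d["top"]["pixels"],(800,600),interpolation=cv2.INTER_CUBIC);cv2.imwrite("pics/top0b.png",a)
a=cv2.resize(d["scene"]["pixels"],(800,600),interpolation=cv2.INTER_CUBIC);cv2.imwrite("pics/scene0b.png",a)
print(bot.current_clock(),bot.current_tool_rot())
E
```

```text
pics
scene 466.4517132572674 466.4517132572674 259.4045525707964 180.6441198064143 [1.625 0.316 0.797] [[-0.294, 0.956, 0.015], [0.518, 0.172, -0.838], [-0.803, -0.239, -0.546]]
top 387.36624672274496 387.36624672274496 258.0387507010316 188.00872096143294 [ 0.445 -0.01   1.214] [[-0.015, -1.0, -0.001], [-0.994, 0.015, -0.106], [0.106, -0.0, -0.994]]
wrist 297.3186396354542 297.3186396354542 253.5404437673183 190.03474829354798 [0.095 0.571 0.385] [[0.285, 0.958, -0.002], [0.926, -0.275, 0.258], [0.247, -0.075, -0.966]]
0.15 [-4.55085151e-01 -3.10797435e+00  2.09998491e-03]
```

View pics/top0b.png

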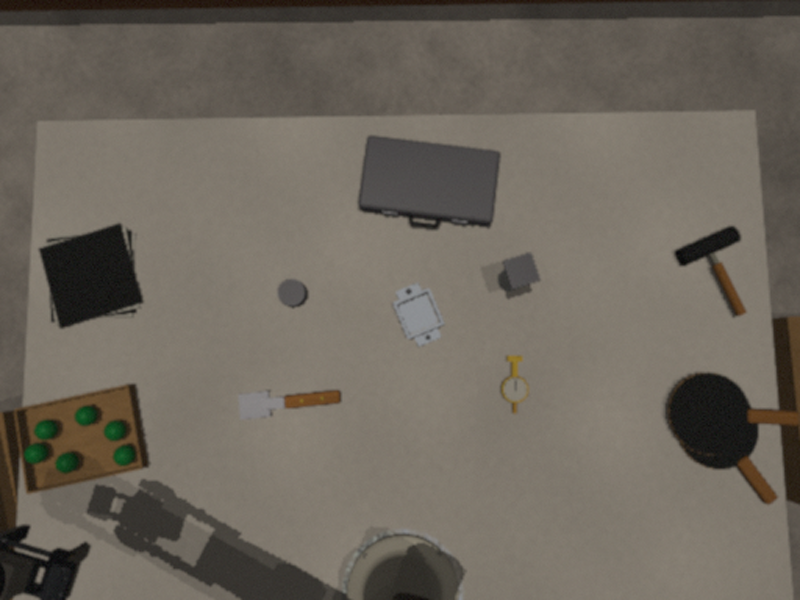

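View pics/scene0b.png

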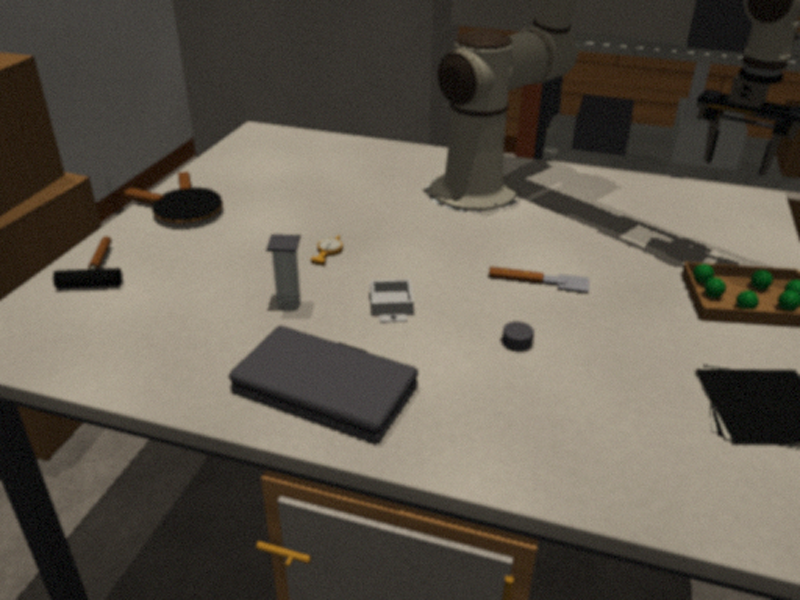

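Top view (800-wide): tube foot at (521,271), holder (419,315), cap (292,293), case (430,180), scraper (290,403) and gauge (514,385). The scene view confirms that the tube stands mouth down. Next I'll measure positions and see which tool tilts the arm can reach.

```bash
cat > h.py <<'E'
import numpy as np, cv2, pickle
from scipy.spatial.transform import Rotation as R
def ray(c,u,v):
    d=c["R"].T@np.array([(u-c["cx"])/c["fx"],(v-c["cy"])/c["fy"],1.]); return -c["R"].T@c["t"],d
def onplane(c,u,v,z):
    o,d=ray(c,u,v); return o+d*(z-o[2])/d[2]
def tool(psi,tilt,flip=0):
    """approach dir: horizontal heading psi, tilt from down (0=down, pi/2=horizontal); y horizontal"""
    z=np.array([np.sin(tilt)*np.cos(psi),np.sin(tilt)*np.sin(psi),-np.cos(tilt)])
    y=np.array([-np.sin(psi),np.cos(psi),0])*(-1 if flip else 1)
    return R.from_matrix(np.c_[np.cross(y,z),y,z]).as_rotvec()
E
python3 - <<'E'
from h import *
from workcell import bot
d=pickle.load(open("d0.pkl","rb"));c=d["top"];im=c["pixels"];g=cv2.cvtColor(im,cv2.COLOR_BGR2GRAY)
s=512/800
def blob(u,v,r,lo,hi):
    u,v=int(u*s),int(v*s);sub=g[v-r:v+r,u-r:u+r]
    m=((sub>=lo)&(sub<=hi)).astype(np.uint8)
    cs,_=cv2.findContours(m,cv2.RETR_EXTERNAL,cv2.CHAIN_APPROX_NONE)
    k=max(cs,key=cv2.contourArea);return k+np.array([u-r,v-r]),sub
for n,u,v in(("foot",521,271),("hold",419,315),("cap",292,293)):
    uu,vv=int(u*s),int(v*s);print(n,uu,vv);print(g[vv-24:vv+24:2,uu-24:uu+24:2])
E
```

```text
foot 333 173
[[123 123 121 122 121 121 121 120 122 121 122 122 122 123 122 123 124 124
  125 123 123 126 124 122]
 [123 124 120 121 123 121 122 121 123 123 122 121 120 124 123 124 124 125
  123 124 125 124 122 124]
 [123 122 123 123 122 122 121 122 121 121 121 121 123 124 123 124 123 125
  124 122 124 122 122 124]
 [122 123 124 122 122 123 123 123 123 121 121 122 122 123 122 122 123 123
  125 123 125 125 122 124]
 [123 121 121 121 124 122 122 121 120 118 122 122 123 123 122 123 124 123
  125 125 124 123 125 125]
 [120 123 121 121 120 119 122 120 122 121 122 123 123 123 123 124 122 123
  124 124 123 126 127 124]
 [121 123 121 123 120 119 123 122 124 121 121 123 122 120 106 108 119 123
  122 125 124 124 124 122]
 [121 122 122 122 121 121 122 120 122 119 118 109  95  87  78  82 111 122
  124 124 123 124 123 123]
 [121 121 121 122 123 123 120 112 108  91  84  79  77  77  77  78 108 122
  122 124 125 124 123 124]
 [122 121 121 119 118 115  98  83  82  81  79  78  78  78  78  78  87 119
  122 123 124 126 123 124]
 [118 118 111 106 104 105  97  81  78  81  80  80  80  79  78  79  81 113
  1
[... 5512 characters left out ...]
26 125 126 127 125 124 126 125 125 126 125 113 111 122 124 126 125
  125 126 125 124 123 128]
 [123 125 125 123 125 125 124 125 123 126 126 126 123 125 125 125 123 125
  125 126 124 123 123 123]
 [122 123 125 124 123 127 125 126 123 123 125 127 125 125 126 124 125 126
  124 124 123 125 124 125]
 [121 122 122 125 124 123 122 122 125 124 125 126 124 124 126 126 123 126
  125 125 125 125 123 123]
 [121 123 123 126 125 123 122 123 125 124 126 124 122 125 126 124 124 124
  123 124 125 125 123 122]
 [123 122 122 124 125 124 125 127 124 124 124 124 125 125 126 124 125 126
  125 123 124 125 125 124]
 [123 123 120 125 125 124 124 124 124 124 123 124 124 124 125 124 124 126
  126 124 126 124 124 125]]
```

```bash
python3 - <<'E'
from h import *
from workcell import bot
for nm,p in (("tube",(0.56,-0.20)),("hold",(0.49,-0.04)),("cap",(0.53,0.16))):
  for tilt in (45,60,75,90):
    for z in (0.06,0.09,):
      ok=[]
      for psi in range(-180,180,15):
        r=tool(np.radians(psi),np.radians(tilt)); 
        dz=R.from_rotvec(r).as_matrix()[:,2]
        for f in(0,1):
          q=bot.inverse_kinematics(np.array([*p,z])+dz*0.019,tool(np.radians(psi),np.radians(tilt),f))
          if q is not None: ok.append((psi,f,round(q[5],1)))
      print(nm,tilt,z,ok)
E
```

```text
tube 45 0.06 [(-180, 0, np.float64(1.2)), (-180, 1, np.float64(-2.0)), (-165, 0, np.float64(1.0)), (-165, 1, np.float64(-2.1)), (-150, 0, np.float64(0.9)), (-150, 1, np.float64(-2.3)), (-135, 0, np.float64(0.7)), (-135, 1, np.float64(-2.4)), (-120, 0, np.float64(0.6)), (-120, 1, np.float64(-2.5)), (-105, 0, np.float64(0.5)), (-105, 1, np.float64(-2.6)), (-90, 0, np.float64(0.4)), (-90, 1, np.float64(-2.7)), (-75, 0, np.float64(0.3)), (-75, 1, np.float64(-2.8)), (-60, 0, np.float64(0.2)), (-60, 1, np.float64(-2.9)), (-15, 0, np.float64(2.9)), (-15, 1, np.float64(-0.2)), (0, 0, np.float64(2.8)), (0, 1, np.float64(-0.3)), (15, 0, np.float64(2.7)), (15, 1, np.float64(-0.4)), (30, 0, np.float64(2.6)), (30, 1, np.float64(-0.5)), (45, 0, np.float64(2.5)), (45, 1, np.float64(-0.6)), (60, 0, np.float64(2.4)), (60, 1, np.float64(-0.7)), (75, 0, np.float64(2.3)), (75, 1, np.float64(-0.8)), (90, 0, np.float64(2.2)), (90, 1, np.float64(-0.9)), (105, 0, np.float64(2.1)), (105, 1, np.float64(-1.1)), (120, 0, np.float64(1.9)), (120, 1, np.float64(-1.2)), (135, 0, np.float64(1.7)), (135, 1, np.float6
[... 26369 characters left out ...]
, (-15, 0, np.float64(1.4)), (-15, 1, np.float64(-1.7)), (0, 0, np.float64(1.5)), (0, 1, np.float64(-1.6)), (15, 0, np.float64(1.6)), (15, 1, np.float64(-1.5)), (30, 0, np.float64(1.7)), (30, 1, np.float64(-1.5)), (45, 0, np.float64(1.8)), (45, 1, np.float64(-1.4)), (60, 0, np.float64(1.9)), (60, 1, np.float64(-1.2)), (75, 0, np.float64(2.0)), (75, 1, np.float64(-1.1)), (90, 0, np.float64(2.1)), (90, 1, np.float64(-1.0)), (105, 0, np.float64(2.1)), (105, 1, np.float64(-1.0)), (120, 0, np.float64(2.2)), (120, 1, np.float64(-1.0)), (135, 0, np.float64(2.2)), (135, 1, np.float64(-1.0)), (150, 0, np.float64(2.1)), (150, 1, np.float64(-1.0)), (165, 0, np.float64(2.0)), (165, 1, np.float64(-1.2))]
```

```bash
cat > m.py <<'E'
from h import *
d=pickle.load(open("d0.pkl","rb"));c=d["top"];g=cv2.GaussianBlur(cv2.cvtColor(c["pixels"],cv2.COLOR_BGR2GRAY),(3,3),0)
def blob(u,v,r,lo,hi,open_=0,gray=g):
    sub=cv2.inRange(gray[v-r:v+r,u-r:u+r],lo,hi)
    if open_: sub=cv2.morphologyEx(sub,cv2.MORPH_OPEN,np.ones((open_,open_)))
    k=max(cv2.findContours(sub,cv2.RETR_EXTERNAL,cv2.CHAIN_APPROX_NONE)[0],key=cv2.contourArea)
    return k+np.array([u-r,v-r])
def rect(k,z,cam=c):
    w=np.float32([onplane(cam,*p,z)[:2] for p in k.reshape(-1,2)]);return cv2.minAreaRect(w)
if __name__=="__main__":
    for n,a,z in(("foot",(333,173,24,73,97,3),.14),("cap",(186,187,20,76,100,3),.028),("hold",(268,201,30,131,255,0),.006)):
        k=blob(*a);r=rect(k,z);print(n,np.round(r[0],4),np.round(r[1],4),round(r[2],1))
E
python3 m.py
```

```text
foot [ 0.5982 -0.2205] [0.0537 0.0562] 16.3
cap [0.5776 0.2129] [0.0498 0.0463] 0.1
hold [ 0.5183 -0.0422] [0.0888 0.0662] 23.6
```

```bash
cat >> h.py <<'E'
def wray(c,u,v):
    a=np.array([u-c["cx"],v-c["cy"]]);r=np.hypot(*a);th=r/c["fx"]
    l=np.array([*(a/max(r,1e-9)*np.sin(th)),np.cos(th)]);return -c["R"].T@c["t"],c["R"].T@l
def won(c,u,v,z):
    o,d=wray(c,u,v); return o+d*(z-o[2])/d[2]
def wpix(c,X):
    p=c["R"]@np.asarray(X)+c["t"];th=np.arctan2(np.hypot(p[0],p[1]),p[2]);a=p[:2]/max(np.hypot(p[0],p[1]),1e-9)
    return np.array([c["cx"],c["cy"]])+a*th*c["fx"]
def rectify(c,x0,y0,z,size=0.2,n=400):
    """top-down picture of plane z: rows = -x, cols = -y (metric)"""
    s=size/n; m=np.array([[wpix(c,(x0+size/2-i*s,y0+size/2-j*s,z)) for j in range(n)] for i in range(n)],np.float32)
    return cv2.remap(c["pixels"],m[...,0],m[...,1],cv2.INTER_LINEAR)
E
python3 - <<'E'
from h import *
from workcell import bot
t=bot.current_clock()
bot.goto([0.54,-0.12,0.36],tool(0,0))
print(bot.current_clock()-t,bot.current_joints().round(2) if hasattr(bot.current_joints(),'round') else bot.current_joints())
c=bot.read_camera("wrist");pickle.dump(c,open("w1.pkl","wb"))
print(np.round(-c["R"].T@c["t"],3))
a=rectify(c,0.518,-0.042,0.03,0.16,300);b=rectify(c,0.598,-0.2205,0.14,0.16,300)
im=cv2.resize(c["pixels"],(400,300));cv2.imwrite("pics/w1.png",np.vstack([np.hstack([a,b]),np.hstack([im,np.zeros((300,200,3),np.uint8)])]))
E
```

```text
2.7583 [-0.44  0.05  1.43  0.    1.66 -2.01]
[ 0.467 -0.12   0.531]
```

View pics/w1.png

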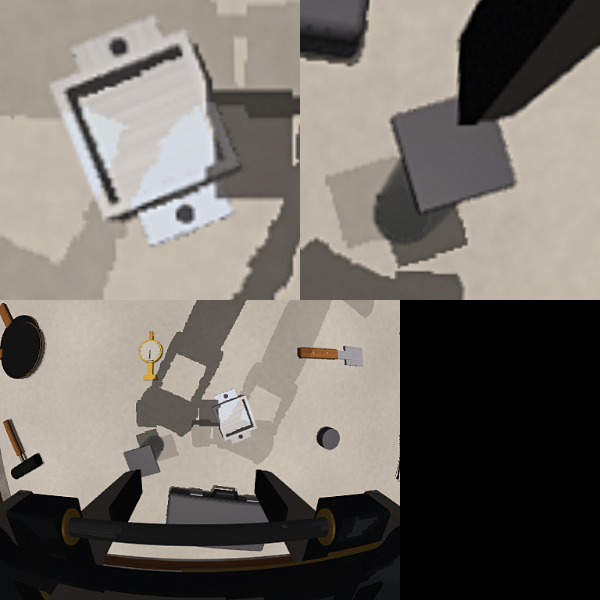

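Rectified wrist view: the holder rim's corners are at about (52,90), (183,32), (240,165) and (107,220). Its flange holes are at (119,47) and (185,214). The foot's corners are at (91,118), (124,212) and (215,184), so its yaw is about 17°. The fingers hide the fourth corner.

```bash
python3 - <<'E'
from h import *
c=pickle.load(open("w1.pkl","rb"))
s=.16/300
def P(j,i): return won(c,*wpix(c,(0.518+.08-i*s,-0.042+.08-j*s,.03)),.003)
a,b=P(119,47),P(185,214);print((a+b)/2,np.linalg.norm(a-b),np.degrees(np.arctan2(*(a-b)[1::-1])))
# top camera: same holes, dark spots
ct=pickle.load(open("d0.pkl","rb"))["top"];g=cv2.cvtColor(ct["pixels"],cv2.COLOR_BGR2GRAY).astype(float)
for uv in ((261,186),(274,216)):
    u,v=uv;w=g[v-3:v+4,u-3:u+4];w=np.clip(125-w,0,None);y,x=np.mgrid[v-3:v+4,u-3:u+4];q=((x*w).sum()/w.sum(),(y*w).sum()/w.sum());print(q,onplane(ct,*q,.003))
# cap in wrist view (top face)
g=cv2.cvtColor(c["pixels"],cv2.COLOR_BGR2GRAY);s2=512/400
u,v=int(328*s2),int((438-300)*s2);m=cv2.inRange(g[v-25:v+25,u-25:u+25],0,110)
k=max(cv2.findContours(m,cv2.RETR_EXTERNAL,cv2.CHAIN_APPROX_NONE)[0],key=cv2.contourArea)+np.array([u-25,v-25])
w=np.float32([won(c,*p,.02)[:2] for p in k.reshape(-1,2)]);print("cap",cv2.minEnclosingCircle(w))
E
```

```text
[ 0.53168511 -0.03893171  0.003     ] 0.1009291831792496 21.564406579519595
(np.float64(261.06801007556675), np.float64(186.08564231738035)) [ 0.5795288  -0.02019844  0.003     ]
(np.float64(273.3478260869565), np.float64(215.37792642140468)) [ 0.48696668 -0.05703243  0.003     ]
cap ((0.5754932165145874, 0.2074614018201828), 0.03709642216563225)
```

```bash
cat >> h.py <<'E'
Z=np.array([0,0,1.])
def dvec(psi,tilt=np.pi/4): return np.array([np.sin(tilt)*np.cos(psi),np.sin(tilt)*np.sin(psi),-np.cos(tilt)])
def tcp(G,psi,back=0.,tilt=np.pi/4): return np.asarray(G,float)+dvec(psi,tilt)*(0.019-back)
E
python3 - <<'E'
from h import *
from workcell import bot
rad=np.radians
L=np.array([.58,-.30,.026]); L2=L+.04*np.array([np.cos(rad(107)),np.sin(rad(107)),0]); L2[2]=.0255
def ik(n,G,p,f,back=0):
    q=bot.inverse_kinematics(tcp(G,rad(p),back),tool(rad(p),rad(45),f)); print(n,p,f,None if q is None else np.round(q,2))
T=[.598,-.2215,.088];H=[.532,-.0388,.097]
for f in(0,1):
    ik("T",T,107,f);ik("Tpre",T,107,f,.14);ik("L",L,107,f);ik("L2",L2,-73,f);ik("L2pre",L2,-73,f,.12)
    for p in(-68.4,21.6,111.6,-158.4): ik("H",H,p,f);ik("Hup",np.add(H,[0,0,.13]),p,f)
E
```

```text
T 107 0 [-0.73  0.93  1.01  0.4   1.89  2.11]
Tpre 107 0 [-0.79  1.08  0.55  0.42  2.19  2.18]
L 107 0 [-0.81  1.1   0.85  0.34  1.91  2.02]
L2 -73 0 [-0.35  0.45  1.92 -1.25  0.64  0.36]
L2pre -73 0 [-0.2   0.21  2.01 -1.04  0.8   0.22]
H -68.4 0 [ 0.09  0.24  2.01 -1.01  0.93  0.36]
Hup -68.4 0 [ 0.09  0.01  1.95 -0.87  1.1   0.09]
H 21.6 0 [-0.69 -0.09  2.36  1.09  0.77  2.86]
Hup 21.6 0 None
H 111.6 0 [-0.56  0.61  1.49  0.44  1.7   2.12]
Hup 111.6 0 [-0.56  0.44  1.44  0.46  1.9   2.21]
H -158.4 0 [-0.11  0.78  1.22 -0.35  1.85  1.11]
Hup -158.4 0 [-0.11  0.63  1.17 -0.38  2.03  1.04]
T 107 1 [-0.73  0.93  1.01  0.4   1.89 -1.03]
Tpre 107 1 [-0.79  1.08  0.55  0.42  2.19 -0.96]
L 107 1 [-0.81  1.1   0.85  0.34  1.91 -1.12]
L2 -73 1 [-0.35  0.45  1.92 -1.25  0.64 -2.78]
L2pre -73 1 [-0.2   0.21  2.01 -1.04  0.8  -2.92]
H -68.4 1 [ 0.09  0.24  2.01 -1.01  0.93 -2.78]
Hup -68.4 1 None
H 21.6 1 [-0.69 -0.09  2.36  1.09  0.77 -0.28]
Hup 21.6 1 [-0.69 -0.38  2.28  0.84  0.98  0.11]
H 111.6 1 [-0.56  0.61  1.49  0.44  1.7  -1.03]
Hup 111.6 1 [-0.56  0.44  1.44  0.46  1.9  -0.93]
H -158.4 1 [-0.11  0.78  1.22 -0.35  1.85 -2.03]
Hup -158.4 1 [-0.11  0.63  1.17 -0.38  2.03 -2.1 ]
```

```bash
python3 - <<'E'
from h import *
from workcell import bot
r=np.radians;p=r(107);T=np.array([.598,-.2215,.088]);rot=tool(p,r(45),0)
bot.goto(tcp(T,p,.14)+[0,0,.12],rot)
bot.line_to(tcp(T,p,.14),max_speed=.25)
bot.line_to(tcp(T,p,0),max_speed=.15)
bot.set_gripper(0.0,30)
print(bot.current_opening()*92,bot.current_grip_force(),bot.current_contact_force(),bot.current_clock())
bot.line_to(tcp(T,p,0)+[0,0,.13],max_speed=.2)
print(bot.current_opening()*92,bot.current_grip_force(),bot.current_contact_force(),bot.current_clock())
c=bot.read_camera("scene");cv2.imwrite("pics/s1.png",c["pixels"][0:384,0:400])
E
```

```text
44.40430854650023 29.99977782723363 [-0.24198405 -0.83161289  0.94677201] 9.0333
44.87650593452836 29.99972442946273 [-0.37183382  0.72634455 -2.6188703 ] 9.8333
```

View pics/s1.png

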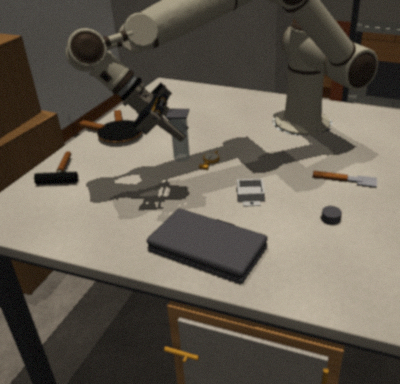

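The tube is held upright and clear of the counter, with the fingers on its body below the foot. Next I'll roll the tool half a turn and lay the tube down.

```bash
python3 - <<'E'
from h import *
from workcell import bot
r=np.radians;p=r(107);L=np.array([.58,-.30,.0275]);rot=tool(p,r(45),1)
bot.goto(tcp(L,p)+[0,0,.19],rot)
bot.line_to(tcp(L,p)+[0,0,.02],max_speed=.2)
bot.line_to(tcp(L,p),max_speed=.04)
print(bot.current_contact_force(),bot.current_opening()*92)
bot.set_gripper(1.0); bot.line_to(tcp(L,p,.15),max_speed=.25)
p2=r(-73)
L2=L+.04*np.array([np.cos(p),np.sin(p),0]);L2[2]=.0255
bot.goto(tcp(L2,p2,.2)+[0,0,.10],tool(p2,r(45),0))
print(bot.current_clock())
t=bot.read_camera("top");s=bot.read_camera("scene");w=bot.read_camera("wrist");pickle.dump((t,s,w),open("lay.pkl","wb"))
im=np.hstack([cv2.resize(t["pixels"][120:270,270:420],(400,400),interpolation=cv2.INTER_CUBIC),cv2.resize(w["pixels"],(400,400))])
cv2.imwrite("pics/lay.png",im)
E
```

```text
[ 0.28162463  0.58146678 -0.96425468] 44.33276897101271Traceback (most recent call last):
  File "<stdin>", line 8, in <module>
workcell.MotionError: the arm cannot follow that straight line within its joint ranges
```

```bash
python3 - <<'E'
from h import *
from workcell import bot
r=np.radians;p=r(107);L=np.array([.58,-.30,.0275])
for b in(.12,.10,.08,.06):
    try: bot.line_to(tcp(L,p,b),max_speed=.2);print(b);break
    except bot.MotionError: pass
P=np.array(bot.current_ee_pos())
bot.goto(P+[-.05,.05,.15],tool(p,r(25),1))
p2=r(-73)
L2=L+.04*np.array([np.cos(p),np.sin(p),0]);L2[2]=.0255
bot.goto(tcp(L2,p2,.12)+[0,0,.12],tool(p2,r(45),0))
print(bot.current_clock(),bot.current_joints())
t=bot.read_camera("top");s=bot.read_camera("scene");w=bot.read_camera("wrist");pickle.dump((t,s,w),open("lay.pkl","wb"))
im=np.hstack([cv2.resize(t["pixels"][120:270,270:420],(400,400),interpolation=cv2.INTER_CUBIC),cv2.resize(w["pixels"],(400,300))[:, :].repeat(1,0) if 0 else cv2.copyMakeBorder(cv2.resize(w["pixels"],(400,300)),0,100,0,0,cv2.BORDER_CONSTANT)])
cv2.imwrite("pics/lay.png",im)
E
```

```text
0.12
17.6 [-0.2026862   0.0115154   1.94472341 -0.86479793  0.95522713 -0.05947657]
```

View pics/lay.png

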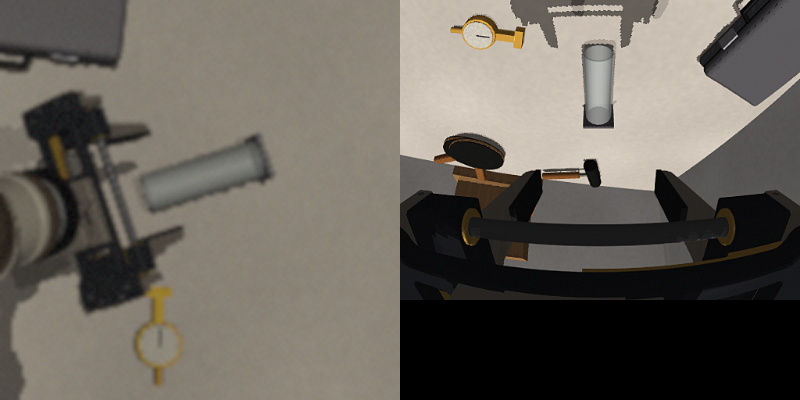

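The tube lies flat on its foot plate, with its mouth at crop (145,193) and its foot at (262,158). The wrist view shows it centred between the fingers. I'll check the position numerically.

```bash
python3 - <<'E'
from h import *
t,s,w=pickle.load(open("lay.pkl","rb"))
k=2.6667
m=onplane(t,270+146/k,120+193/k,.024);f=onplane(t,270+264/k,120+158/k,.027)
print("top",m,f,np.degrees(np.arctan2(*(f-m)[1::-1])),np.linalg.norm(f-m))
W=lambda u,v,z:won(w,(u-400)*1.28,v*1.28,z)
m=W(598.5,46,.024);f=W(598.5,126,.0);print("wrist mid mouth(top edge), foot bottom",m,f,np.degrees(np.arctan2(*(f-m)[1::-1])))
E
```

```text
top [ 0.55463466 -0.21617811  0.024     ] [ 0.59294735 -0.35363991  0.027     ] -74.42604148150593 0.1427326393843644
wrist mid mouth(top edge), foot bottom [ 0.55186854 -0.20562282  0.024     ] [ 0.61594079 -0.41547737  0.        ] -73.02165704472955
```

```bash
python3 - <<'E'
from h import *
from workcell import bot
r=np.radians;p2=r(-73)
G=np.array([.5686,-.2633,.0255])
bot.line_to(tcp(G,p2,.10),max_speed=.25)
bot.line_to(tcp(G,p2,0),max_speed=.12)
print(bot.current_contact_force())
bot.set_gripper(0.0,30)
print(bot.current_opening()*92,bot.current_contact_force(),bot.current_clock())
bot.line_to(tcp(G,p2,0)+[0,0,.18],max_speed=.2)
p=r(111.6);H=np.array([.532,-.0388,.096]);ti=r(46.64);rot=tool(p,ti,1)
bot.goto(tcp(H,p,0,ti)+[0,0,.12],rot)
print(bot.current_opening()*92,bot.current_clock(),bot.current_ee_pos()-tcp(H,p,0,ti))
bot.line_to(tcp(H,p,0,ti)+[0,0,.05],max_speed=.15)
t=bot.read_camera("top");s=bot.read_camera("scene");pickle.dump((t,s),open("pl.pkl","wb"))
print(bot.current_contact_force())
im=np.hstack([cv2.resize(t["pixels"][130:250,210:330],(400,400),interpolation=cv2.INTER_CUBIC),cv2.resize(s["pixels"][130:250,170:290],(400,400),interpolation=cv2.INTER_CUBIC)])
cv2.imwrite("pics/pl.png",im)
E
```

```text
[ 0.6071681   0.539093   -0.57812326]
44.58361122862829 [0.36497384 1.12969021 0.78080875] 20.2
44.660218785924805 22.475 [-4.70692633e-04  2.13919270e-05  1.19020670e-01]
[-0.01537725  0.08596587 -0.90405442]
```

View pics/pl.png

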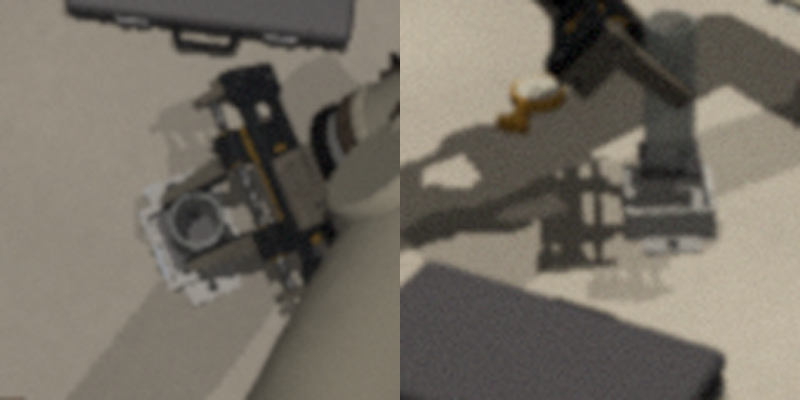

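The tube is mouth up over the holder, its ring at crop (197,220) in the top view. Now I'll check the offset, lower it with a force check, and release.

```bash
python3 - <<'E'
from h import *
from workcell import bot
t,s=pickle.load(open("pl.pkl","rb"));print(onplane(t,269.1,196,.192))
r=np.radians;p=r(111.6);H=np.array([.532,-.0388,.096]);ti=r(46.64)
P=tcp(H,p,0,ti)
for z in (.024,.012,.006,.004,.003,.002,.001,0,-.001,-.002,-.003,-.004,-.005):
    bot.line_to(P+[0,0,z],max_speed=.06);f=bot.current_contact_force()
    if z<=.012: print(z,np.round(f,2))
    if f[2]>2.0: break
print(bot.current_clock())
E
```

```text
[ 0.53176888 -0.03947042  0.192     ]
0.012 [ 0.34  0.19 -1.11]
0.006 [-0.33  0.02 -1.1 ]
0.004 [ 0.49 -0.26 -1.78]
0.003 [-0.78 -0.71 -1.25]
0.002 [-0.67  0.17 -0.8 ]
0.001 [-0.12  0.3  -0.66]
0 [ 0.34 -0.14  0.26]
-0.001 [-2.19  0.09  5.71]
25.875
```

Contact came within 1 mm of the expected height. Next: release, retreat, and look at both the tube's mouth and the cap.

```bash
python3 - <<'E'
from h import *
from workcell import bot
r=np.radians;p=r(111.6);H=np.array([.532,-.0388,.095]);ti=r(46.64)
bot.set_gripper(1.0); bot.line_to(tcp(H,p,.11,ti),max_speed=.2)
P=np.array(bot.current_ee_pos());bot.line_to(P+[0,0,.12],max_speed=.25)
# tool-down look with camera (73 mm behind, toward -x of TCP) above the tube
bot.goto([.577-.0,.09,.33],tool(0,0))
print(bot.current_clock())
t=bot.read_camera("top");w=bot.read_camera("wrist");pickle.dump((t,w),open("st.pkl","wb"))
a=rectify(w,.532,-.0388,.145,.12,300);b=rectify(w,.577,.212,.028,.12,300)
c=cv2.resize(t["pixels"][150:230,160:320],(600,300),interpolation=cv2.INTER_CUBIC)
cv2.imwrite("pics/st.png",np.vstack([np.hstack([a,b]),c]))
E
```

```text
28.8833
```

View pics/st.png

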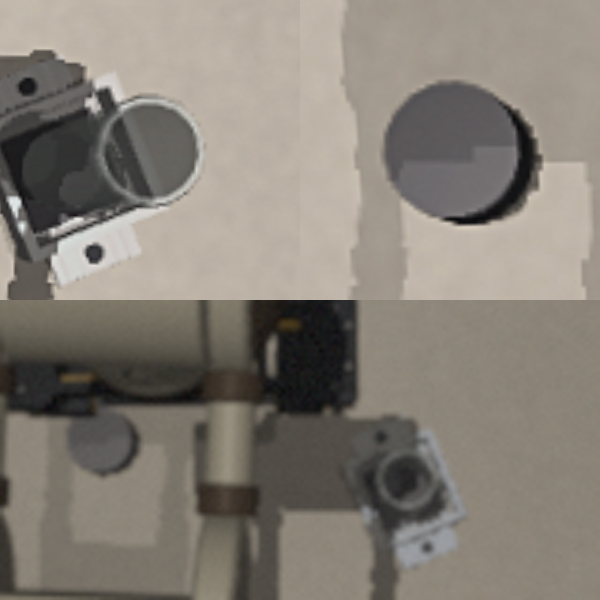

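Rectified view at 0.4 mm/px: the tube's rim is centred at (153,151), which is about (0.5317, -0.0398). The cap's top is centred at (451,150), about (0.577, 0.2114). Next I'll pick up the cap and seat it.

```bash
python3 - <<'E'
from h import *
from workcell import bot
C=np.array([.577,.2114,.005]);T=np.array([.5317,-.0398,0]);rot=tool(0,0)
bot.goto(C+[0,0,.10],rot);bot.line_to(C,max_speed=.15)
bot.set_gripper(0.0,40)
print(bot.current_opening()*92,bot.current_contact_force(),bot.current_clock())
bot.line_to(C+[0,0,.20],max_speed=.25)
bot.goto(T+[0,0,.21],rot);bot.line_to(T+[0,0,.158],max_speed=.15);bot.hold(.2)
f0=np.array(bot.current_contact_force());print("f0",f0)
for z in np.arange(.154,.1299,-.002):
    bot.line_to(T+[0,0,z],max_speed=.05);f=bot.current_contact_force()-f0
    print(round(z,4),np.round(f,2),np.round(bot.current_ee_pos()[2],4))
    if f[2]>30 or (z>.141 and f[2]>8) or np.hypot(*f[:2])>8: print("stop");break
print(bot.current_opening()*92,bot.current_clock())
c=bot.read_camera("scene");cv2.imwrite("pics/cap.png",cv2.resize(c["pixels"][100:240,170:310],(500,500),interpolation=cv2.INTER_CUBIC))
E
```

```text
55.16384398454513 [-0.67392434  0.06295302  1.27919717] 31.45
f0 [ 0.03370068 -1.312421    0.18679856]
0.154 [-0.44  1.44 -0.2 ] 0.1539
0.152 [-0.33  1.43 -1.33] 0.1518
0.15 [-0.31  1.3  -0.86] 0.1498
0.148 [ 0.45  1.39 -0.02] 0.1478
0.146 [ 0.11  2.52 -0.33] 0.1458
0.144 [ 0.32  1.94 -0.46] 0.1438
0.142 [ 0.03  1.79 -0.26] 0.1418
0.14 [-0.68  1.86  1.98] 0.1404
0.138 [-1.71  3.6   4.94] 0.139
0.136 [-2.88  2.81  6.55] 0.1372
0.134 [-1.53  3.07  8.25] 0.1353
0.132 [-1.4   3.43  8.24] 0.1334
0.13 [-2.82  3.54 11.25] 0.1321
55.059892781670484 37.35
```

View pics/cap.png

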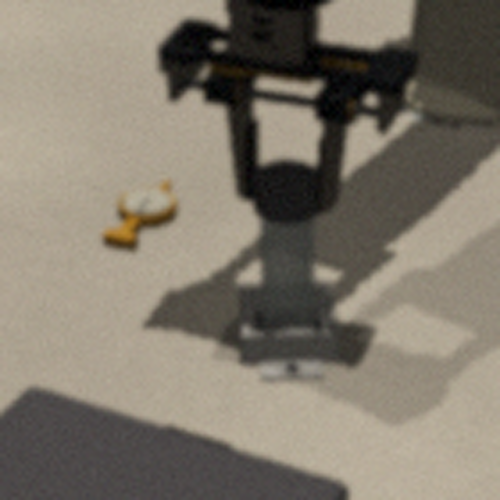

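The cap is on the upright tube, and contact began at the expected height. Now I'll let go and press its top with closed fingers until it stops solidly.

```bash
python3 - <<'E'
from h import *
from workcell import bot
T=np.array([.5317,-.0398,0])
bot.line_to(T+[0,0,.134],max_speed=.05)
bot.set_gripper(1.0);bot.line_to(T+[0,0,.20],max_speed=.2);bot.set_gripper(0.0,20)
bot.line_to(T+[0,0,.170],max_speed=.15);bot.hold(.2);f0=np.array(bot.current_contact_force())
for z in np.arange(.166,.1439,-.001):
    bot.line_to(T+[0,0,z],max_speed=.04);f=bot.current_contact_force()-f0;e=bot.current_ee_pos()[2]
    if f[2]>2: print(round(z,4),np.round(f,2),np.round(e,4))
    if f[2]>25: break
bot.hold(.3);print(bot.current_contact_force()-f0,bot.current_ee_pos())
bot.line_to(T+[0,0,.24],max_speed=.2)
bot.goto([.45,-.04,.33],tool(0,0))
print(bot.current_clock())
w=bot.read_camera("wrist");s=bot.read_camera("scene");t=bot.read_camera("top")
a=rectify(w,.5317,-.0398,.155,.12,300);b=cv2.resize(s["pixels"][130:230,190:290],(300,300),interpolation=cv2.INTER_CUBIC)
cv2.imwrite("pics/end.png",np.hstack([a,b]))
E
```

```text
0.155 [ 1.51 -0.05  2.64] 0.1553
0.154 [-0.37  0.08  7.51] 0.1552
0.153 [-1.88  1.5  10.89] 0.1552
0.152 [-2.03  2.06 15.03] 0.1552
0.151 [-3.13  1.35 20.65] 0.1552
0.15 [-4.34  2.32 23.54] 0.1553
0.149 [-4.81  1.91 27.45] 0.1553
[-5.9493388   2.67298943 29.8180918 ] [ 0.53490321 -0.04064163  0.15527416]
46.7
```

View pics/end.png

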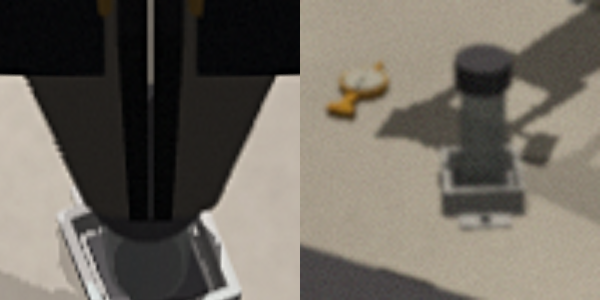

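The press ended on a solid stop at z = 0.155 with about 30 N, which is the home height. The picture shows the cap straight on the upright tube in the holder.

```bash
python3 -c "
from workcell import bot
print(bot.job_done(),bot.current_clock())"
```

```text
the job is handed in; nothing more can be done
the job is handed in; nothing more can be done
```

The tube stands mouth up in the holder with its cap pressed home to a solid stop, and the job was handed in at about 47 s of the 72 s limit; I have no verdict back from the judging.

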